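Light the copy stand and take the shot

TASK

Get the archive's copy stand ready and take the picture, pressing with the tips of the closed fingers and gripping nothing: first switch on the socket strip with its red rocker, then switch on the lamps with the orange rocker on the lamp control box (leave the blue light-pad rocker off), and then press the green button of the cordless camera release fully down, keep it down for a full second while the exposure runs, and let it come back up. Don't take the shot before the lamps are on, don't pick up or shove the release, and leave everything else on the desk where it is.

Things in the scene. Friction and masses are not known exactly. Their poses are not given: they have to be found in the camera images.
- power_strip: White three-socket strip screwed to the desk, 260 (along its x) x 56 x 42 mm, on a 300 mm long, 3 mm foot plate. Origin at the centre of its underside, at desk height; the red rocker sits on top, 85 mm from the centre towards +x. It may stand on the robot's left or right.
- mains_rocker (a joint): Red socket-strip rocker: 0 rad = off, 0.40 = on. V-faced cap 36 (x) x 24 mm (y), pivoting about its middle, 5 mm above the top it sits on. Off, the near half is level and the far half (white dash) rises at 0.4 rad, its end 7 mm above the pivot. Press it near its raised end with 4 N all the way until level, 47 mm above the desk; it is stiff and stays where it is left.
- mains_rocker_press (a point): Place to press: on the face of the red rocker's raised half, 12.5 mm from the pivot, 52 mm above the desk when off, 47 mm when on. Off, its x is level and runs along the rocker from the near to the raised end, y along the pivot; it tilts with the rocker. A fingertip reaching past the pivot jams on the near half as that rises.
- lamp_box: Grey lamp control box of the copy stand screwed to the desk, 110 (along its x) x 170 (along its y) x 55 mm, on a steel foot plate of 140 x 150 x 4 mm. Origin at the centre of its underside. Two rockers of one shape sit on its top, 40 mm either side of its middle along y, orange and blue; which is on which side varies.
- lamp_rocker (a joint): Orange lamp rocker: 0 rad = off, 0.40 = on. V-faced cap 36 (x) x 24 mm (y), pivoting about its middle, 5 mm above the top it sits on. Off, the near half is level and the far half (white dash) rises at 0.4 rad, its end 7 mm above the pivot. Press it near its raised end with 4 N all the way until level, 60 mm above the desk; it is stiff and stays where it is left.
- lamp_rocker_press (a point): Place to press: on the face of the orange rocker's raised half, 12.5 mm from the pivot, 65 mm above the desk when off, 60 mm when on. Off, its x is level and runs along the rocker from the near to the raised end, y along the pivot; it tilts with the rocker. A fingertip reaching past the pivot jams on the near half as that rises.
- lightpad_rocker (a joint): The light-pad rocker, blue, of the same make as the orange one beside it; 0 rad = off, 0.40 rad = on. It stays off.
- lightpad_rocker_press (a point): Point on the face of the blue rocker's raised half, 12.5 mm from its pivot, 65 mm above the desk. Not to be pressed.
- release: Loose cordless camera release: a black box 72 (its x) x 106 (its y) mm, its top 27 mm above the desk, 0.2 to 0.4 kg, on rubber feet, with the green button in the middle of its top in a flat metal ring. Origin at the centre of its underside.
- release_button (a joint): The green button's travel: 0 m = up, 0.006 m = fully down. A spring pushes it back; 1 N starts it, 4 N brings it fully down.
- release_top (a point): Centre of the top of the green button, 40 mm across; 41.5 mm above the desk when up, 35.5 mm when fully down. z points up.
- loupe: Bystander, loose: black stand loupe, 44 mm across, 52 mm tall. Origin at the centre of its underside.
- paperweight: Bystander, loose: brass knob-topped paperweight, 48 mm across, 50 mm tall. Origin at the centre of its underside.
- date_stamp: Bystander, loose: rubber stamp with a turned wooden handle, foot 30 x 55 mm, 77 mm tall. Origin at the centre of its underside.
- ink_pad: Bystander, loose: flat blue ink-pad tin, 77 x 117 x 20 mm. Origin at the centre of its underside.
- tape_spool: Bystander, loose: wooden tape spool, 56 mm across, 40 mm tall. Origin at the centre of its underside.
- dust_brush: Bystander, loose: soft dust brush lying on the desk, about 0.15 m long, origin under its middle.
- clip_dish: Bystander, loose: white china dish with brass fasteners, 80 mm across, 30 mm tall. Origin at the centre of its underside.
Mind the look-alikes: they are no part of the job. Leave any purple or turquoise look-alike of the release alone.

How it is judged:
By the outcome, as a careful person would: the job done as asked, in the order asked, and still so for the second after the job is handed in, with the robot touching nothing.
It also fails if it takes over 56 s, if anything falls off the work surface, if the arm or the gripper's body presses on something with over 40 N, if the wrist force passes 120 N, or if a joint passes its speed limit or range.

ROBOT

A 6-joint arm with a two-finger parallel gripper is mounted at the origin on the work surface. World frame = base frame: x ahead of the robot, y to its left, z up, the work surface at z = 0. Lengths are in m, angles in rad, forces in N, time in s.
With the tool pointing down it reaches from about 0.35 to 0.725 m from the base axis. Payload 6 kg.
Tool frame: the origin (TCP) lies midway between the tips of the shut fingers; the grasp point (between the pads) lies 19 mm behind it (ctrl.tcp_to_grasp is the distance from the TCP to the grasp point, in m); z points along the fingers, y is the line along which they close (so a half turn about z gives the same grasp; the last joint's range is limited). The gripper opens to 85 mm and grips with 20 to 120 N. Pads are 22 mm wide; open, the fingers measure 114 mm over their backs; the gripper's body (76 mm by 85 mm) begins 54 mm behind the grasp point. The pads swing forward as they close: fully open they stand 13 mm farther back than shut.
Start: joints at [-0.781, 0.04, 0.085, 0, -1.615, -0.334], TCP at [0.264, -0.539, 0.231] pointing down, gripper open.
Joint ranges: [-2.56, 2.56], [-1.29, 2.01], [-1.08, 1.49], [-3.29, 1.98], [-2.81, -0.18], [-2.99, 2.99]. Speed limits (rad/s): [2.57, 2.57, 3.01, 3.14, 3.14, 3.14].

INTERFACE

Orientations are given as a unit quaternion [w, x, y, z].
In Python, from rig import sensors, eyes, ctrl gives the robot as it stands. The module is installed in compiled form; this text tells all that it offers.
- The arm moves only by the tool move_arm, never from a script. Its argument "targets" is a list of rows, each a list of 6 numbers: the shift along the tool's x, y, z in cm, then the turn, a rotation vector about the tool's x, y, z in rad. A call has 1 to 5 rows; each row shifts and turns the commanded pose from where the row before left it, along the tool's axes as they then stand; what a row does not reach is not made up. A row lasts 1/8 s, in which the tool goes at most 62.5 mm and 10.7 degrees, less where a joint would pass 70% of its speed; a pose out of reach is approached as far as the arm can. A call with a gripper value outside its range is refused whole. "hand" is the closure, from 0 (fully open) to 1 (shut), set as the call begins (left out, the last holds). The fingers move at their own pace and stop on an object; "newtons" is the grip in N (left out, the last holds). Time passes only in rows, so rows that do not move let the fingers close. It gives the time, the measured TCP pose, the force, the opening and the grip force at its end, in the units of the state.
- sensors.state(): the state, without advancing time (a new reading comes with each control period).
- eyes.read_camera(name): name is "scene" or "top"; returns the picture (480x640x3 uint8, red, green, blue); there is no depth.
- eyes.get_calibration(name): a dict with "mtx" (3x3 intrinsics, pixels), "k1" (the pictures are not rectified: a ray, as slopes to the right and down, at radius r is drawn at 1 + k1 r^2 times it, then the intrinsics apply), "eye" and "attitude" of the camera in the world. Camera axes: x right, y down, z forward; pixel columns grow to the right and rows downward; lengths in m; the calibration is good to about 2 mm. A picture is of the moment at which its call begins. get_calibration takes no time and is no camera call.
- ctrl.job_done(): hands the job in; it is judged then, once.
Trained networks look in the newest picture that a camera, given by its name, has taken for a name from the list of things; names that differ only in an ending like _2 or _b are one class to them, and where a whole thing is asked for, a point or a joint stands for the part that bears it (a point fixed in the world has none). Each returns a list of dicts, best first, with "p" (0 to 1); they miss things now and then, are a little off and sometimes report something else, mostly with a low value. They report only what shows in the picture. A call takes as long as a camera call. They do not tell look-alikes from the thing itself.
- eyes.look_for(name, camera): "rect" ([centre column, centre row, width, height] in pixels, round what is visible of it).
- eyes.silhouettes(name, camera): "pixels" (480x640 bool, what is visible of it) and "rect" ([centre column, centre row, width, height] in pixels, round what is visible of it).
The state is a dict: "time_s": time; "joint_positions": joint angles; "joint_velocities": joint speeds; "joint_torque": joint torques, N m; "tool_pos": TCP position; "ee_rot": TCP orientation; "ft_force": force on the tool from outside, world axes, zero at the start; "torque": the same for the moment, N m; "grip_width": opening from 0.0 (shut) to 1.0 (fully open); "grip_force": force on a finger pad.
Only numpy, scipy, OpenCV 4.12 (cv2) and the standard library are available. Lean on these libraries where they do the work, as an engineer would, in place of code of your own. Each camera call takes 0.05 s, during which the arm holds its last target. There are 200 camera calls.

## Working session

There is one attempt and no reset: what is moved stays moved. The work goes in short steps, Python scripts to look and compute and a tool call to move; the robot and the scene stay as the last step left them, time stands still between calls to the robot, and variables do not carry over. Pictures are saved under pics/ and viewed, at most 10 in all, crops included, and the job is handed in when it is done.

Besides the shell and the picture viewer there is one more tool, called after "Request:" as a command line: name --pt "numbers of a row" for each row, then --argument value for the rest. move_arm: Moves the arm, as the interface text tells. Its arguments: {"type":"object","properties":{"targets":{"type":"array","items":{"type":"array","items":{"type":"number"}}},"hand":{"type":"number"},"newtons":{"type":"number"}},"required":["targets"]}

```bash
mkdir -p pics; cat > h.py <<'E'
import numpy as np, cv2
from rig import sensors, eyes, ctrl
from scipy.spatial.transform import Rotation as R
def cal(n):
    c=eyes.get_calibration(n); A=np.array(c['attitude'],float)
    if A.shape==(4,): A=R.from_quat(A[[1,2,3,0]]).as_matrix()
    return np.array(c['mtx']),c['k1'],np.array(c['eye']),A
def toworld(n,uv,z):
    K,k1,e,A=cal(n); d=(np.array(uv,float)-K[:2,2])/[K[0,0],K[1,1]]
    s=d.copy()
    for _ in range(20): s=d/(1+k1*(s@s))
    r=A@np.array([s[0],s[1],1]); return e+r*(z-e[2])/r[2]
def topix(n,p):
    K,k1,e,A=cal(n); c=A.T@(np.array(p)-e); s=c[:2]/c[2]; s=s*(1+k1*(s@s))
    return s*[K[0,0],K[1,1]]+K[:2,2]
def save(im,f): cv2.imwrite('pics/'+f,im[:,:,::-1])
E
python3 - <<'E'
from h import *
for n in('top','scene'):
    print(n,eyes.get_calibration(n)); im=eyes.read_camera(n); save(im,n+'0.png')
    for k in ['power_strip','mains_rocker','lamp_box','lamp_rocker','lightpad_rocker','release','release_button']:
        print(k,[(np.round(d['rect']).tolist(),round(d['p'],2)) for d in eyes.look_for(k,n)[:4]])
s=sensors.state();print(s['time_s'],s['tool_pos'],s['ee_rot'])
E
```

```text
top {'mtx': array([[437.73411242,   0.        , 312.64058773],
       [  0.        , 437.73411242, 239.22959811],
       [  0.        ,   0.        ,   1.        ]]), 'k1': -0.02001524888118408, 'eye': array([ 0.33886194, -0.02972711,  1.20074458]), 'attitude': array([ 0.05842341, -0.70379331,  0.70702307, -0.03714906])}
power_strip [([213.0, 246.0, 29.0, 108.0], 0.78)]
mains_rocker [([208.0, 211.0, 13.0, 16.0], 0.5)]
lamp_box [([413.0, 162.0, 28.0, 50.0], 0.74), ([322.0, 199.0, 70.0, 56.0], 0.67)]
lamp_rocker []
lightpad_rocker [([306.0, 196.0, 12.0, 16.0], 0.69)]
release [([462.0, 289.0, 40.0, 47.0], 0.7), ([405.0, 330.0, 34.0, 44.0], 0.63), ([455.0, 151.0, 48.0, 42.0], 0.63), ([157.0, 240.0, 22.0, 20.0], 0.3)]
release_button [([404.0, 329.0, 18.0, 20.0], 0.76), ([466.0, 289.0, 12.0, 16.0], 0.7), ([456.0, 148.0, 14.0, 14.0], 0.5), ([410.0, 253.0, 18.0, 11.0], 0.45)]
scene {'mtx': array([[478.12717898,   0.        , 320.26678382],
       [  0.        , 478.12717898, 236.56684879],
       [  0.        ,   0.        ,   1.        ]]), 'k1': 0.03393521560091913, 'eye': array([ 0.92772531, -0.56888246,  0.88097482]), 'attitude': array([-0.3383487 ,  0.88343197,  0.30400046, -0.11248038])}
power_strip [([388.0, 192.0, 102.0, 59.0], 0.88)]
mains_rocker [([417.0, 196.0, 19.0, 7.0], 0.44), ([357.0, 288.0, 21.0, 16.0], 0.38)]
lamp_box [([358.0, 286.0, 86.0, 82.0], 0.95), ([387.0, 191.0, 106.0, 62.0], 0.19)]
lamp_rocker [([356.0, 288.0, 22.0, 19.0], 0.63)]
lightpad_rocker [([371.0, 262.0, 16.0, 16.0], 0.66)]
release [([299.0, 456.0, 42.0, 46.0], 0.91), ([234.0, 322.0, 58.0, 50.0], 0.86), ([178.0, 270.0, 55.0, 43.0], 0.81), ([150.0, 345.0, 45.0, 60.0], 0.67)]
release_button [([232.0, 315.0, 20.0, 15.0], 0.69), ([172.0, 264.0, 20.0, 15.0], 0.69), ([151.0, 342.0, 20.0, 21.0], 0.58), ([300.0, 464.0, 26.0, 31.0], 0.58)]
0.8 [ 0.26413034 -0.53872471  0.23128111] [ 1.93559555e-06 -2.25928284e-01  9.74143937e-01  1.04263707e-05]
```

```bash
python3 - <<'E'
import cv2
a=cv2.imread('pics/top0.png'); 
cv2.imwrite('pics/topc.png',cv2.resize(a[110:380,140:500],(800,600),interpolation=cv2.INTER_CUBIC))
E
```

```text
(no output)
```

View pics/topc.png

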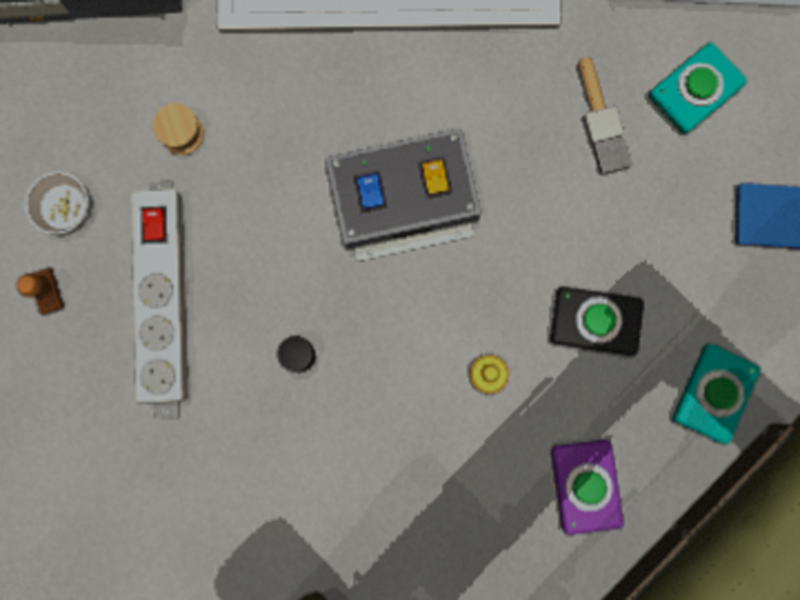

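View pics/scene0.png

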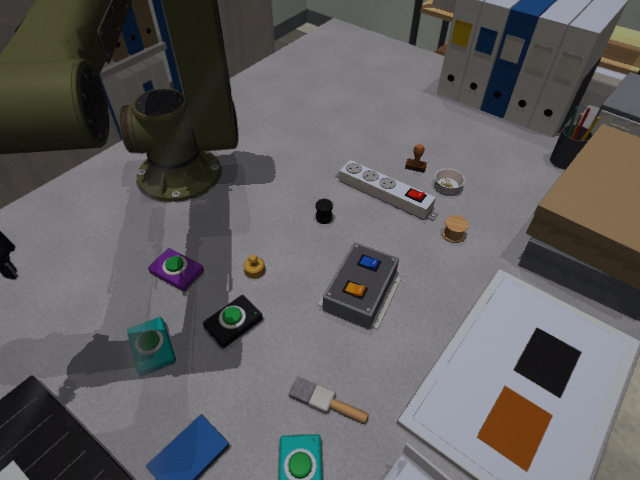

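The top picture shows the red rocker at (209,211), orange at (336,190), blue at (306,195) and the only black release at (410,254). The look-alikes with green buttons are purple at (404,329) and turquoise at (466,289) and (456,148). The scene picture agrees, with the black release at (232,316). The black one fits the description, so I'll confirm it enlarged and measure.

```bash
cat > m.py <<'E'
from h import *
import sys
def blob(im,lo,hi,c,r=16):
    h=cv2.cvtColor(im,cv2.COLOR_RGB2HSV); m=cv2.inRange(h,np.array(lo),np.array(hi))
    w=np.zeros_like(m); c=np.int32(c); w[c[1]-r:c[1]+r,c[0]-r:c[0]+r]=1
    m=m*w; ys,xs=np.nonzero(m); 
    return (np.array([xs.mean(),ys.mean()]),len(xs), cv2.minAreaRect(np.c_[xs,ys].astype(np.float32))) 
C={'red':((0,150,80),(7,255,255),(209,211),(416,195),.049),'orange':((10,150,100),(28,255,255),(336,190),(356,289),.062),
 'blue':((100,150,80),(125,255,255),(306,195),(371,262),.062),'green':((50,120,40),(75,255,255),(410,254),(232,316),.0415)}
E
python3 - <<'E'
from m import *
ims={n:cv2.imread(f'pics/{n}0.png')[:,:,::-1].copy() for n in('top','scene')}
tiles=[]
for k,(lo,hi,a,b,z) in C.items():
    for n,c in(('top',a),('scene',b)):
        u,N,rect=blob(ims[n],lo,hi,c); print(k,n,u.round(1),N,np.round(rect[1],1),round(rect[2]),toworld(n,u,z).round(4))
for k,r in(('red',16),('orange',16),('green',26)):
  col=[]
  for n,i in(('top',2),('scene',3)):
    x,y=C[k][i]; col.append(cv2.resize(ims[n][y-r:y+r,x-r:x+r],(260,260),interpolation=cv2.INTER_CUBIC))
  tiles.append(np.vstack(col))
save(np.hstack(tiles),'tiles.png')
# axes from plate outlines
for n in('top','scene'):
  for k in('power_strip','lamp_box','release'):
    for d in eyes.silhouettes(k,n)[:4]:
        ys,xs=np.nonzero(d['pixels']); r=cv2.minAreaRect(np.c_[xs,ys].astype(np.float32))
        z={'power_strip':.042,'lamp_box':.055,'release':.027}[k]
        P=np.array([toworld(n,q,z)[:2] for q in cv2.boxPoints(r)]); e=[P[1]-P[0],P[2]-P[1]]
        print(n,k,round(d['p'],2),np.round(d['rect']),P.mean(0).round(3),[(round(np.linalg.norm(q),3),round(np.degrees(np.arctan2(q[1],q[0])),1)) for q in e])
E
```

```text
red top [208.6 210.7] 124 [13.  9.] 90 [0.5755 0.286  0.049 ]
red scene [415.8 193.8] 97 [15.5  7.6] 18 [0.5777 0.2866 0.049 ]
orange top [335.6 189.3] 123 [14.2  9.1] 77 [ 0.6278 -0.057   0.062 ]
orange scene [354.9 288.3] 159 [18.3  9.9] 15 [ 0.6296 -0.0574  0.062 ]
blue top [306.3 195.6] 126 [14.1  9.4] 79 [0.6114 0.021  0.062 ]
blue scene [368.6 261.4] 129 [16.9  8.8] 13 [0.6118 0.0204 0.062 ]
green top [409.4 253.4] 156 [13. 13.] 90 [ 0.4573 -0.2512  0.0415]
green scene [231.4 315.2] 253 [17. 17.] 90 [ 0.4619 -0.2557  0.0415]
top power_strip 0.71 [212. 246.  26. 105.] [0.485 0.278] [(np.float64(0.066), np.float64(-89.8)), (np.float64(0.288), np.float64(-177.7))]
top lamp_box 0.62 [320. 199.  72.  61.] [ 0.608 -0.019] [(np.float64(0.176), np.float64(-77.4)), (np.float64(0.138), np.float64(-168.4))]
top release 0.85 [463. 290.  38.  46.] [ 0.368 -0.392] [(np.float64(0.113), np.float64(-25.3)), (np.float64(0.077), np.float64(-114.0))]
top release 0.61 [456. 150.  44.  42.] [ 0.746 -0.387] [(np.float64(0.118), np.float64(-51.4)), (np.float64(0.075), np.float64(-144.9))]
top release 
[... 378 characters left out ...]
 np.float64(4.4))]
scene lamp_box 0.75 [386. 193. 102.  65.] [0.51  0.253] [(np.float64(0.099), np.float64(110.2)), (np.float64(0.297), np.float64(2.0))]
scene release 0.98 [178. 270.  54.  42.] [ 0.266 -0.24 ] [(np.float64(0.085), np.float64(116.4)), (np.float64(0.136), np.float64(5.0))]
scene release 0.74 [233. 323.  62.  48.] [ 0.463 -0.255] [(np.float64(0.117), np.float64(83.9)), (np.float64(0.087), np.float64(-16.0))]
scene release 0.74 [149. 347.  46.  61.] [ 0.376 -0.396] [(np.float64(0.078), np.float64(61.1)), (np.float64(0.123), np.float64(-25.3))]
scene release 0.72 [299. 456.  42.  45.] [ 0.742 -0.377] [(np.float64(0.075), np.float64(37.9)), (np.float64(0.071), np.float64(-52.2))]
```

View pics/tiles.png

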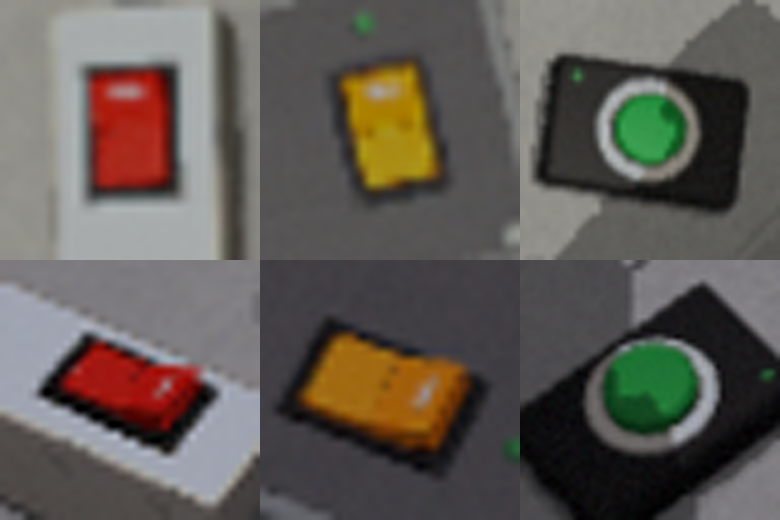

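Confirmed: the black box with the silver ring is the release (it appears at (410,254) top and (232,316) scene). Both rockers show the white dash on their far, +x end, so they are off. Next I'll turn the tool square to the strip and close the fingers.

Request:
move_arm --pt "0 0 0 0 0 0.137" --pt "0 0 0 0 0 0.137" --pt "0 0 0 0 0 0.138" --hand 1 --newtons 20

```text
time_s: 1.48
tool_pos: [0.2641, -0.5387, 0.2313]
ee_rot: [-0.0, -0.02, 1.0, 0.0]
ft_force: [-0.1, -0.4, -0.7]
grip_width: 0.372
grip_force: 0.0
```

```bash
cat >> h.py <<'E'
def go(p,yaw=None):
    s=sensors.state(); q=np.array(s['ee_rot']); M=R.from_quat(q[[1,2,3,0]]).as_matrix()
    print('t',round(s['time_s'],2),'pos',np.round(s['tool_pos'],4),'xyaw',round(np.degrees(np.arctan2(M[1,0],M[0,0])),2),'grip',s['grip_width'],'F',np.round(s['ft_force'],1))
    print('shift cm',(M.T@(np.array(p)-s['tool_pos'])*100).round(2))
E
python3 -c "
from h import *
go((.590,.2866,.12))"
```

```text
t 1.48 pos [ 0.2641 -0.5387  0.2313] xyaw -177.75 grip 0.37155390802239596 F [-0.1 -0.4 -0.7]
shift cm [-35.8   81.19  11.13]
```

Request:
move_arm --pt "-1.8 4.06 0.4 0 0 0" --pt "-1.8 4.06 0.4 0 0 0" --pt "-1.8 4.06 0.4 0 0 0" --pt "-1.8 4.06 0.4 0 0 0" --pt "-1.8 4.06 0.4 0 0 0"

```text
time_s: 2.1
tool_pos: [0.3454, -0.3307, 0.2113]
ee_rot: [0.0, -0.022, 1.0, -0.0]
ft_force: [0.4, -0.1, 0.3]
grip_width: 0.001
grip_force: 0.0
```

Request:
move_arm --pt "-1.8 4.06 0.4 0 0 0" --pt "-1.8 4.06 0.4 0 0 0" --pt "-1.8 4.06 0.4 0 0 0" --pt "-1.8 4.06 0.4 0 0 0" --pt "-1.8 4.06 0.4 0 0 0"

```text
time_s: 2.72
tool_pos: [0.4265, -0.1238, 0.1915]
ee_rot: [0.0, -0.022, 1.0, 0.0]
ft_force: [0.7, -0.1, -0.4]
grip_width: 0.003
grip_force: 0.0
```

Request:
move_arm --pt "-1.8 4.06 0.4 0 0 0" --pt "-1.8 4.06 0.4 0 0 0" --pt "-1.8 4.06 0.4 0 0 0" --pt "-1.8 4.06 0.4 0 0 0" --pt "-1.8 4.06 0.4 0 0 0"

```text
time_s: 3.35
tool_pos: [0.5076, 0.083, 0.1714]
ee_rot: [0.0, -0.022, 1.0, 0.0]
ft_force: [-0.5, -0.5, -0.4]
grip_width: 0.004
grip_force: 0.0
```

Request:
move_arm --pt "-1.8 4.06 0.4 0 0 0" --pt "-1.8 4.06 0.4 0 0 0" --pt "-1.8 4.06 0.4 0 0 0" --pt "-1.8 4.06 0.4 0 0 0" --pt "-1.8 4.06 0.4 0 0 0"

```text
time_s: 3.98
tool_pos: [0.5887, 0.2897, 0.1512]
ee_rot: [0.0, -0.022, 1.0, 0.0]
ft_force: [0.1, -0.7, 0.1]
grip_width: -0.002
grip_force: 0.0
```

```bash
python3 -c "
from h import *
go((.590,.2866,.072))"
```

```text
t 3.98 pos [0.5887 0.2897 0.1512] xyaw -177.48 grip -0.002461879719041361 F [ 0.1 -0.7  0.1]
shift cm [-0.12 -0.31  7.92]
```

Request:
move_arm --pt "-0.1 -0.3 2 0 0 0" --pt "0 0 3 0 0 0" --pt "0 0 3 0 0 0" --pt "0 0 0 0 0 0"

```text
time_s: 4.47
tool_pos: [0.5876, 0.2837, 0.068]
ee_rot: [-0.003, -0.022, 1.0, -0.002]
ft_force: [0.7, 0.3, 0.7]
grip_width: 0.004
grip_force: 0.0
```

```bash
python3 - <<'E'
from h import *
go((.590,.2866,.065))
im=eyes.read_camera('scene'); u,v=np.int32(topix('scene',(.577,.286,.05)));print(u,v)
save(cv2.resize(im[v-35:v+35,u-45:u+45],(720,560),interpolation=cv2.INTER_CUBIC),'red1.png')
E
```

```text
t 4.47 pos [0.5876 0.2837 0.068 ] xyaw -177.53 grip 0.0039039420470509466 F [0.7 0.3 0.7]
shift cm [-0.25  0.29  0.3 ]
415 193
```

View pics/red1.png

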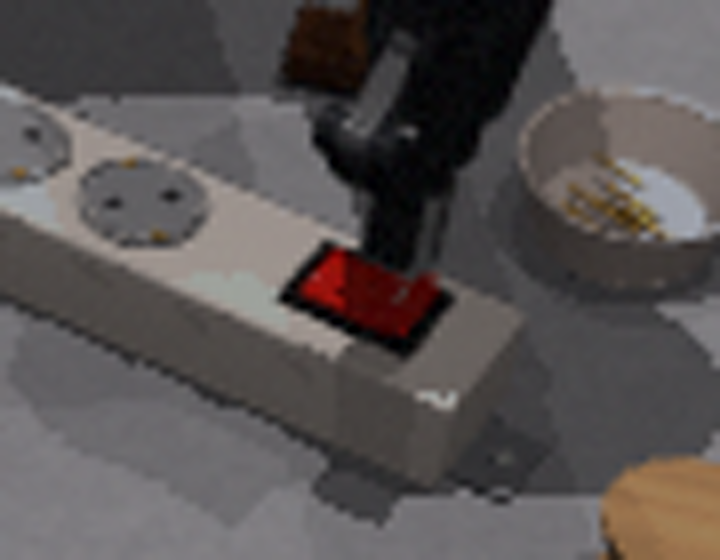

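The picture shows the closed fingertips hovering over the raised (dash) half of the red rocker, tip at about pixel (419,191), slightly short. I'll shift and press.

Request:
move_arm --pt "-0.3 0.3 0 0 0 0" --pt "0 0 0 0 0 0" --pt "0 0 0.9 0 0 0" --pt "0 0 0 0 0 0"

```text
time_s: 5.03
tool_pos: [0.5916, 0.2882, 0.0611]
ee_rot: [-0.001, -0.022, 1.0, -0.0]
ft_force: [-0.2, 1.0, -0.4]
grip_width: 0.003
grip_force: 0.0
```

Request:
move_arm --pt "0 0 0.4 0 0 0" --pt "0 0 0.4 0 0 0" --pt "0 0 0.2 0 0 0" --pt "0 0 0.1 0 0 0" --pt "0 0 0 0 0 0"

```text
time_s: 5.65
tool_pos: [0.5928, 0.2885, 0.0519]
ee_rot: [0.001, -0.022, 1.0, 0.0]
ft_force: [1.2, -0.6, 3.6]
grip_width: 0.002
grip_force: 1.5
```

Request:
move_arm --pt "0 0 0.15 0 0 0" --pt "0 0 0.15 0 0 0" --pt "0 0 0.1 0 0 0" --pt "0 0 0 0 0 0"

```text
time_s: 6.15
tool_pos: [0.5922, 0.2886, 0.0472]
ee_rot: [-0.0, -0.022, 1.0, 0.0]
ft_force: [2.6, 0.5, 3.0]
grip_width: -0.002
grip_force: 1.5
```

Request:
move_arm --pt "0 0 0.1 0 0 0" --pt "0 0 0.1 0 0 0" --pt "0 0 0 0 0 0"

```text
time_s: 6.52
tool_pos: [0.5922, 0.2885, 0.0471]
ee_rot: [0.0, -0.022, 1.0, 0.0]
ft_force: [-2.0, -1.3, 10.4]
grip_width: 0.003
grip_force: 5.3
```

Force jumped to 10 N with the tip at 47.1 mm, so the rocker is down. I'll raise and check.

Request:
move_arm --pt "0 0 -1.5 0 0 0" --pt "0 0 -3 0 0 0" --pt "0 0 -3 0 0 -0.089" --pt "0 0 0 0 0 -0.089" --pt "0 0 0 0 0 0"

```text
time_s: 7.15
tool_pos: [0.5915, 0.2884, 0.1198]
ee_rot: [-0.001, -0.11, 0.994, 0.0]
ft_force: [-0.6, -0.3, -0.8]
grip_width: 0.003
grip_force: 0.0
```

```bash
python3 - <<'E'
from h import *
go((.642,-.054,.12))
E
```

```text
t 7.15 pos [0.5915 0.2884 0.1198] xyaw -167.34 grip 0.0028556386696539844 F [-0.6 -0.3 -0.8]
shift cm [ 2.580e+00 -3.452e+01 -3.000e-02]
```

Request:
move_arm --pt "0.32 -4.3 0 0 0 0" --pt "0.32 -4.3 0 0 0 0" --pt "0.32 -4.3 0 0 0 0" --pt "0.32 -4.3 0 0 0 0"

```text
time_s: 7.65
tool_pos: [0.6168, 0.1164, 0.1191]
ee_rot: [-0.001, -0.11, 0.994, -0.0]
ft_force: [0.1, -0.3, 0.2]
grip_width: 0.001
grip_force: 0.0
```

Request:
move_arm --pt "0.32 -4.3 0 0 0 0" --pt "0.32 -4.3 0 0 0 0" --pt "0.32 -4.3 0 0 0 0" --pt "0.32 -4.3 0 0 0 0"

```text
time_s: 8.15
tool_pos: [0.6422, -0.054, 0.1191]
ee_rot: [-0.001, -0.11, 0.994, 0.0]
ft_force: [1.5, 0.2, 1.7]
grip_width: -0.003
grip_force: 0.0
```

Request:
move_arm --pt "0 0 3.7 0 0 0" --pt "0 0 0 0 0 0" --pt "0 0 0 0 0 0"

```text
time_s: 8.52
tool_pos: [0.643, -0.0525, 0.084]
ee_rot: [-0.0, -0.111, 0.994, -0.0]
ft_force: [-0.2, -0.3, 1.6]
grip_width: -0.003
grip_force: 0.0
```

```bash
python3 - <<'E'
from h import *
go((.642,-.054,.082))
im=eyes.read_camera('scene'); t=[]
for p in((.577,.286,.05),(.629,-.057,.062)):
    u,v=np.int32(topix('scene',p));print(u,v)
    t.append(cv2.resize(im[v-30:v+30,u-25:u+25],(400,480),interpolation=cv2.INTER_CUBIC))
save(np.hstack(t),'or1.png')
E
```

```text
t 8.53 pos [ 0.643  -0.0525  0.084 ] xyaw -167.29 grip -0.0031857548700523946 F [-0.2 -0.3  1.6]
shift cm [ 0.13 -0.13  0.2 ]
415 193
354 288
```

View pics/or1.png

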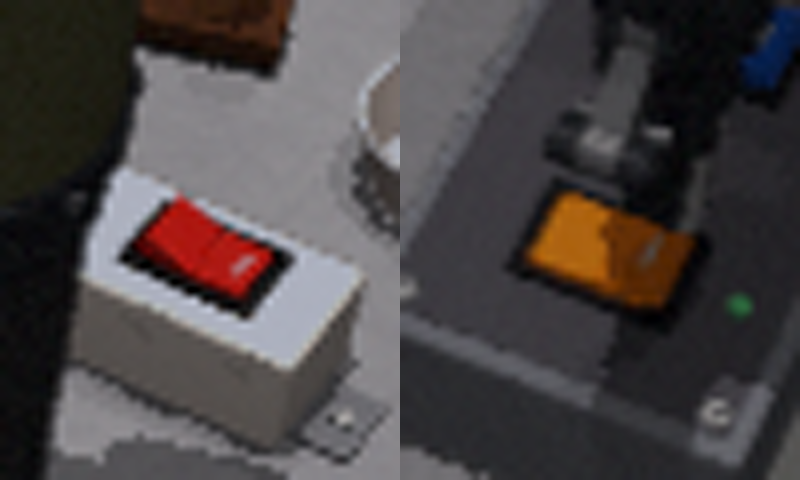

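The red rocker at (415,193) now has its near half raised and its dash half level, so it is on. The fingertips hover over the dash half of the orange rocker at about (360,284), clear of the blue one. Next I'll press the orange rocker.

Request:
move_arm --pt "0.05 -0.15 0.8 0 0 0" --pt "0 0 0.6 0 0 0" --pt "0 0 0.4 0 0 0" --pt "0 0 0.2 0 0 0" --pt "0 0 0 0 0 0"

```text
time_s: 9.2
tool_pos: [0.6433, -0.0541, 0.0638]
ee_rot: [0.001, -0.111, 0.994, 0.0]
ft_force: [1.2, 1.5, 1.3]
grip_width: -0.003
grip_force: 1.2
```

Request:
move_arm --pt "0 0 0.15 0 0 0" --pt "0 0 0.15 0 0 0" --pt "0 0 0.15 0 0 0" --pt "0 0 0.1 0 0 0" --pt "0 0 0 0 0 0"

```text
time_s: 9.82
tool_pos: [0.6432, -0.0544, 0.06]
ee_rot: [0.001, -0.111, 0.994, -0.0]
ft_force: [-2.3, 2.7, 11.3]
grip_width: -0.005
grip_force: 5.8
```

Request:
move_arm --pt "0 0 -1.5 0 0 0" --pt "0 0 -3 0 0 0" --pt "0 0 -2 0 0 0" --pt "0 0 0 0 0 0"

```text
time_s: 10.32
tool_pos: [0.6434, -0.0544, 0.1246]
ee_rot: [0.001, -0.111, 0.994, 0.0]
ft_force: [1.3, -0.2, -0.1]
grip_width: 0.001
grip_force: 0.0
```

```bash
python3 - <<'E'
from h import *
go((.4595,-.2535,.12))
E
```

```text
t 10.32 pos [ 0.6434 -0.0544  0.1246] xyaw -167.3 grip 0.0011250620901577405 F [ 1.3 -0.2 -0.1]
shift cm [ 22.32 -15.38   0.41]
```

Request:
move_arm --pt "3.72 -2.56 0 0 0 0" --pt "3.72 -2.56 0 0 0 0" --pt "3.72 -2.56 0 0 0 0"

```text
time_s: 10.7
tool_pos: [0.549, -0.1545, 0.1211]
ee_rot: [-0.001, -0.111, 0.994, 0.0]
ft_force: [-0.1, -0.0, -0.4]
grip_width: -0.003
grip_force: 0.0
```

Request:
move_arm --pt "3.72 -2.56 0 0 0 0" --pt "3.72 -2.56 0 0 0 0" --pt "3.72 -2.56 0 0 0 0" --pt "0 0 5 0 0 0" --pt "0 0 0 0 0 0"

```text
time_s: 11.32
tool_pos: [0.4553, -0.2525, 0.0679]
ee_rot: [-0.004, -0.11, 0.994, 0.002]
ft_force: [-0.1, -0.2, -0.4]
grip_width: 0.0
grip_force: 0.0
```

```bash
python3 - <<'E'
from h import *
go((.4595,-.2535,.06))
im=eyes.read_camera('scene'); t=[]
for p in((.629,-.057,.062),(.4595,-.2535,.05)):
    u,v=np.int32(topix('scene',p));print(u,v)
    t.append(cv2.resize(im[v-36:v+36,u-30:u+30],(400,480),interpolation=cv2.INTER_CUBIC))
save(np.hstack(t),'bt1.png')
E
```

```text
t 11.32 pos [ 0.4553 -0.2525  0.0679] xyaw -167.38 grip 0.00032912409598447284 F [-0.1 -0.2 -0.4]
shift cm [-0.4  -0.19  0.79]
354 288
230 311
```

View pics/bt1.png

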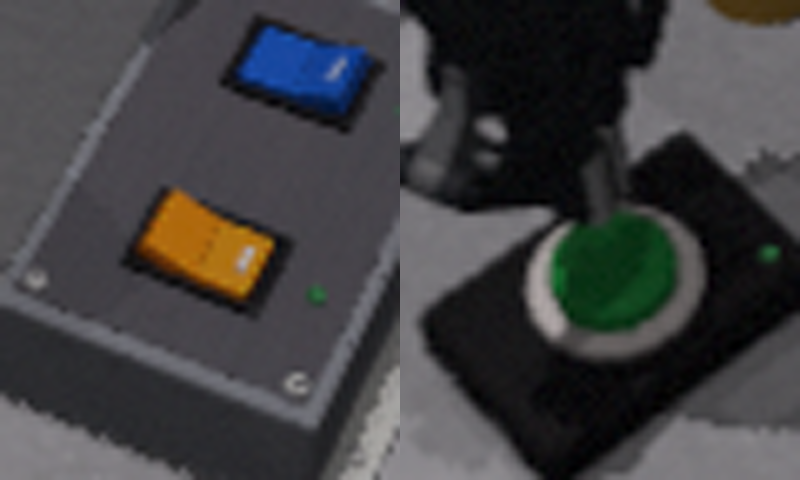

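The left crop shows the orange rocker at (354,288) on and the blue one still off. On the right, the fingertips are above the green button of the black release at about (230,311). I'll correct by 4 mm and press.

Request:
move_arm --pt "-0.4 -0.15 0.8 0 0 0" --pt "0 0 0.8 0 0 0" --pt "0 0 0.5 0 0 0" --pt "0 0 0.3 0 0 0" --pt "0 0 0 0 0 0"

```text
time_s: 12.0
tool_pos: [0.463, -0.2538, 0.0487]
ee_rot: [-0.0, -0.111, 0.994, 0.0]
ft_force: [-0.4, -0.9, -0.8]
grip_width: 0.003
grip_force: 0.0
```

Request:
move_arm --pt "0 0 0.3 0 0 0" --pt "0 0 0.2 0 0 0" --pt "0 0 0.1 0 0 0" --pt "0 0 0 0 0 0"

```text
time_s: 12.5
tool_pos: [0.463, -0.2538, 0.0427]
ee_rot: [-0.0, -0.111, 0.994, 0.0]
ft_force: [0.1, 0.5, 0.6]
grip_width: -0.006
grip_force: 0.0
```

Request:
move_arm --pt "0.3 0 0 0 0 0" --pt "0 0 0 0 0 0" --pt "0 0 0.3 0 0 0" --pt "0 0 0.2 0 0 0" --pt "0 0 0.2 0 0 0"

```text
time_s: 13.12
tool_pos: [0.4604, -0.2546, 0.0361]
ee_rot: [0.0, -0.111, 0.994, -0.0]
ft_force: [-0.1, 0.5, 2.9]
grip_width: -0.003
grip_force: 1.8
```

Request:
move_arm --pt "0 0 0.1 0 0 0" --pt "0 0 0.1 0 0 0" --pt "0 0 0 0 0 0"

```text
time_s: 13.5
tool_pos: [0.4604, -0.2547, 0.0352]
ee_rot: [0.0, -0.111, 0.994, -0.0]
ft_force: [-3.2, 1.8, 10.4]
grip_width: -0.006
grip_force: 4.7
```

Bottomed at 35.2 mm with 10 N. I'll hold for about 1.25 s and then release.

Request:
move_arm --pt "0 0 0 0 0 0" --pt "0 0 0 0 0 0" --pt "0 0 0 0 0 0" --pt "0 0 0 0 0 0" --pt "0 0 0 0 0 0"

```text
time_s: 14.12
tool_pos: [0.4604, -0.2547, 0.0352]
ee_rot: [0.0, -0.111, 0.994, -0.0]
ft_force: [-3.3, 1.3, 9.1]
grip_width: -0.001
grip_force: 4.7
```

Request:
move_arm --pt "0 0 0 0 0 0" --pt "0 0 0 0 0 0" --pt "0 0 0 0 0 0" --pt "0 0 0 0 0 0" --pt "0 0 0 0 0 0"

```text
time_s: 14.75
tool_pos: [0.4604, -0.2547, 0.0352]
ee_rot: [0.0, -0.111, 0.994, -0.0]
ft_force: [-3.1, 1.4, 9.8]
grip_width: 0.006
grip_force: 4.7
```

Request:
move_arm --pt "0 0 -0.5 0 0 0" --pt "0 0 -1.5 0 0 0" --pt "0 0 -4 0 0 0" --pt "0 0 -5 0 0 0" --pt "0 0 0 0 0 0"

```text
time_s: 15.38
tool_pos: [0.462, -0.2553, 0.1491]
ee_rot: [0.004, -0.111, 0.994, -0.002]
ft_force: [0.2, 0.1, -0.8]
grip_width: -0.002
grip_force: 0.0
```

```bash
python3 - <<'E'
from h import *
go((.4595,-.2535,.15))
im=eyes.read_camera('scene')
save(im[150:400,120:480],'end.png')
E
```

```text
t 15.38 pos [ 0.462  -0.2553  0.1491] xyaw -167.28 grip -0.0017522794577418687 F [ 0.2  0.1 -0.8]
shift cm [ 0.21  0.23 -0.09]
```

View pics/end.png

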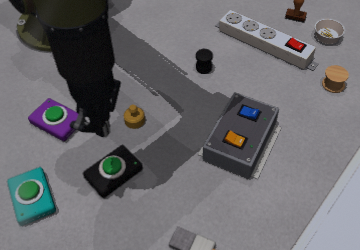

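The final picture shows the release in place at full-image (232,320) with its button up, red and orange on, blue off, nothing else moved, and the arm clear.

```bash
python3 -c "
from h import *
print(ctrl.job_done())"
```

```text
the job is handed in; nothing more can be done
None
```

The job is done and handed in at about 15 s: I switched on the socket strip, then the lamps (blue rocker left off), then held the green release button fully down for over 1.2 s and let it come back up, with nothing else moved in the last picture.

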